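# Slide the form clipboard out over the visitor's edge of the table

## Robot

A 6-joint arm with a two-finger parallel gripper is mounted at the origin on the work surface. World frame = base frame: x ahead of the robot, y to its left, z up, the work surface at z = 0. Lengths are in m, angles in rad, forces in N, time in s.
With the tool pointing down it reaches from about 0.375 to 0.975 m from the base axis. Payload 3.8 kg.
Tool frame: the origin (TCP) lies on the mounting face of the last link; the fingertips stand 173 mm ahead of it and the grasp point (between the pads) lies 155 mm ahead of it; z points along the fingers, y is the direction in which the jaws open and shut (so a half turn about z gives the same grasp; the last joint's range is limited). The gripper opens to 85 mm and grips with 20 to 120 N. Pads are 22 mm wide; open, the fingers measure 114 mm over their backs; the gripper's body (76 mm by 85 mm) begins 54 mm behind the grasp point. The pads swing forward as they close: fully open they stand 13 mm farther back than shut.
Start: joints at [1.085, 0.264, 1.604, -0, 1.274, -0.037], TCP at [0.293, 0.608, 0.405] pointing down, gripper open.
Joint ranges: [-2.63, 2.63], [-0.94, 2.18], [0.31, 2.57], [-1.31, 4.45], [0, 2.66], [-2.55, 2.55]. Speed limits (rad/s): [2.57, 2.57, 3.14, 3.14, 3.14, 3.14].

## Interface

Orientations are given as a rotation vector (axis times angle).
In Python, from workcell import bot, imaging, order gives the robot as it stands. The module is installed in compiled form; this text tells all that it offers.
- The arm moves only by the shell command python3 -m creep 'ROWS' [OPENING] [FORCE]. ROWS is JSON, a list of rows, each an object with "slide": the shift along the tool's x, y, z each as a share of 25 mm, from -1 to 1, a list of three; "angular": the turn, a rotation vector about the tool's x, y, z each as a share of 4 degrees, from -1 to 1, a list of three. A call has 1 to 5 rows; each row shifts and turns the commanded pose from where the row before left it, along the tool's axes as they then stand; what a row does not reach is not made up. A row lasts 1/12 s, in which the tool goes at most 41.7 mm and 7.16 degrees, less where a joint would pass 70% of its speed; a pose out of reach is approached as far as the arm can. A call with a number of a shift or a turn outside -1 to 1 is refused whole. A call with a gripper value outside its range is refused whole. OPENING is the closure, from -1 (fully open) to 1 (shut), set as the call begins (- or left out, the last holds). The fingers move at their own pace and stop on an object; FORCE is the grip in N (left out, the last holds). Time passes only in rows, so rows that do not move let the fingers close. It gives the time, the measured TCP pose, the force and the opening at its end, in the units of the state.
- bot.read_state(): the state, without advancing time (a new reading comes with each control period).
- imaging.read_camera(name): name is "side" or "top" or "wrist"; returns (picture, depth): 400x640x3 uint8, red, green, blue; 400x640 float32, m along the optical axis (not along the pixel's ray), 0 where there is no reading.
- imaging.camera_model(name): a dict with "fovy" (degrees; the focal length in pixels is half the picture's height over the tangent of half this angle, whatever the lens; pixels are square), "cx", "cy" (the principal point, pixels), "camera_from_world" (4x4, takes a point from world to camera coordinates); the wrist camera has in their place "tool_from_camera" (4x4, takes a point from camera to tool coordinates, whose origin is the TCP and whose axes are the flange's). Camera axes: x right, y down, z forward; pixel columns grow to the right and rows downward; lengths in m; the calibration is good to about 2 mm. A picture is of the moment at which its call begins: read the wrist's pose just before it. camera_model takes no time and is no camera call.
- order.finish_job(): hands the job in, once; it reports no verdict.
The state is a dict: "time": time; "q": joint angles; "joint_vel": joint speeds; "joint_torque": joint torques, N m; "tool_pos": TCP position; "tcp_rot": TCP orientation; "wrist_force": force on the tool from outside, world axes, zero at the start; "torque": the same for the moment, N m; "width": opening from 0.0 (shut) to 1.0 (fully open).
Only numpy, scipy, OpenCV 4.12 (cv2) and the standard library are available. Lean on these libraries where they do the work, as an engineer would, in place of code of your own. Each camera call takes 0.05 s, during which the arm holds its last target.

## Task

Hand the form over without touching hands: with the fingertips, gently push the small blue clipboard flat across the table towards the visitor's side until 3 to 5 cm of its free end (the end without the clip) stick out over the far edge, square to that edge, and leave it lying there. Only push it: do not grip, lift or tip it, and do not disturb anything else on the table.

Things in the scene. Friction and masses are not known exactly. Their poses are not given: they have to be found in the camera images.
- clipboard: A6 clipboard, flat and loose on the table: blue board 180 mm (own x) by 118 mm (y) by 4 mm thick, white form on top, 0.15 to 0.31 kg, friction on the table about 0.5 to 0.7. Origin: centre of its underside. Own +x points to the free end, towards the far edge; the steel clip lies at the -x end. Starts with its free end 4 to 15 cm short of the edge, turned up to 0.4 rad from square
- clip_back (a point): middle of the clip's upright back face, at the clipboard's -x end (robot's side), 7 mm above its underside: the place to push. The steel clip is 100 mm wide (y); its back face is flush with the board's end and its top is 14 mm above the table, so the end is pushed at any height up to 14 mm. From its top the clip slopes down to the form, 30 mm on
- clipboard_front (a point): middle of the clipboard's free end (own x = +90 mm), 2 mm above its underside; it must finish 30 to 50 mm past the table edge
- table_edge (a point): middle of the table's straight far edge (visitor's side), at the table top (z = 0). Its x axis is level and points straight out over the edge, square to it; its y axis runs along the edge. The edge lies at a different distance from the robot each time and is turned by up to 0.05 rad
- tube_rack: bystander: white foam block 130 x 66 x 48 mm with small tubes standing in it (82 mm high in all), loose, to one side of the clipboard. Origin at the centre of its underside
- sanitiser: bystander: clear and green pump bottle, 66 mm diameter, 176 mm high, loose, to the other side of the clipboard. Origin at the centre of its underside
- timer: bystander: white countdown timer 60 x 75 x 18 mm, loose, on the right near the clip end. Origin at the centre of its underside
- cassette_a: bystander: white test cassette with a green band, 70 x 20 x 5 mm, loose, on the left near the clip end. Origin at the centre of its underside
- cassette_b: bystander: white test cassette with an orange band, 70 x 20 x 5 mm, loose, on the right of the table. Origin at the centre of its underside
- glove_box: bystander: white and blue glove box 230 x 118 x 75 mm, loose, on the left of the table. Origin at the centre of its underside
- swab_cup: bystander: clear cup 80 mm across, 105 mm high, with swabs standing in it to 165 mm, loose, on the right of the table. Origin at the centre of its underside
Not all that is in view belongs to the job. There is more than one size of the clipboard; the one meant has the size given above.

How it is judged:
By the outcome, as a careful person would: the job done as asked, in the order asked, and still so for the second after the job is handed in, with the robot touching nothing.
It also fails if it takes over 58 s, if anything falls off the work surface, if the arm or the gripper's body presses on something with over 40 N, if the wrist force passes 120 N, or if a joint passes its speed limit or range.

## Working session

There is one attempt and no reset: what is moved stays moved. The work goes in short steps, Python scripts to look and compute and a shell command to move; the robot and the scene stay as the last step left them, time stands still between calls to the robot, and variables do not carry over. Pictures are saved under pics/ and viewed, and the job is handed in when it is done.

```bash
mkdir -p pics
cat > h.py <<'E'
import numpy as np, cv2
from workcell import bot, imaging, order
def K(m):
    f=200/np.tan(np.radians(m["fovy"])/2); return f,m["cx"],m["cy"]
E
python3 - <<'E'
from h import *
print(bot.read_state())
for n in("top","side"):
    p,d=imaging.read_camera(n); m=imaging.camera_model(n); print(n,m)
    cv2.imwrite(f"pics/{n}0.png",p[:,:,::-1]); np.save(f"{n}_d0.npy",d)
print(imaging.camera_model("wrist"))
E
```

```text
{'time': 0.0, 'q': array([ 1.08510093e+00,  2.64774383e-01,  1.60540776e+00, -1.39383429e-05,
        1.27371505e+00, -3.69116567e-02]), 'joint_vel': array([-0.00165479,  0.00191448, -0.00087053, -0.00086998,  0.00240321,
       -0.00095269]), 'joint_torque': array([ 6.31260937e-04, -5.15125179e+01, -3.67307711e+01, -3.67366674e-04,
        1.28690896e-02, -1.67668298e-05]), 'tool_pos': array([0.2927074 , 0.60783927, 0.40332905]), 'tcp_rot': array([-0.69891052, -3.06226333,  0.00350183]), 'wrist_force': array([-0.52609501,  0.54398612, -0.64948652]), 'torque': array([ 0.01387165, -0.00062645, -0.05844777]), 'width': 0.9986663884587997}
top {'fovy': 54.39523373684909, 'cx': 324.7813169608714, 'cy': 200.10808460681068, 'camera_from_world': array([[ 0.11940819, -0.99283059,  0.00539535, -0.05378682],
       [-0.97005942, -0.11782359, -0.21237309,  0.47337067],
       [ 0.2114862 ,  0.02012528, -0.97717376,  1.23466513],
       [ 0.        ,  0.        ,  0.        ,  1.        ]])}
side {'fovy': 45.312572587639835, 'cx': 323.735427348104, 'cy': 198.93316632029982, 'camera_from_world': array([[ 0.9990028 , -0.04326184,  0.01103739, -0.47483411],
       [-0.01768492, -0.61041404, -0.79188506,  0.04536815],
       [ 0.04099578,  0.79090019, -0.61057042,  1.35920023],
       [ 0.        ,  0.        ,  0.        ,  1.        ]])}
{'fovy': 71.28786780912704, 'cx': 323.86705314243443, 'cy': 198.39316178518106, 'tool_from_camera': array([[-3.25749788e-04, -9.62010643e-01, -2.73011750e-01,
         6.96276875e-02],
       [ 9.99999945e-01, -2.98590678e-04, -1.41028215e-04,
        -2.17189819e-04],
       [ 5.41518799e-05, -2.73011781e-01,  9.62010688e-01,
         3.06316031e-02],
       [ 0.00000000e+00,  0.00000000e+00,  0.00000000e+00,
         1.00000000e+00]])}
```

View pics/top0.png

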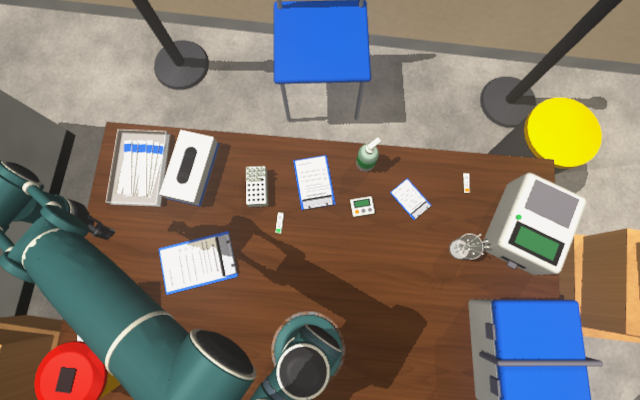

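View pics/side0.png

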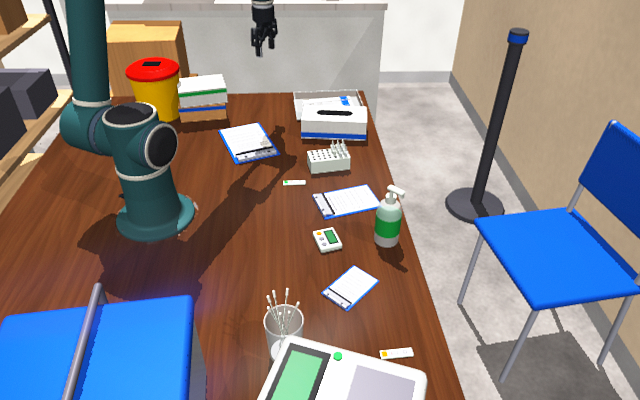

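Three clipboards could be meant, at these pixels in the top view: (314,182) between the rack and the sanitiser, (198,263) at left near the robot, and (410,198) at right beside the timer. The blue chairs are not candidates. I'll measure their sizes and the table edge, and crop closely.

```bash
cat >> h.py <<'E'
def plane(n,uv,z):
    m=imaging.camera_model(n); f,cx,cy=K(m); T=np.linalg.inv(m["camera_from_world"])
    uv=np.atleast_2d(np.asarray(uv,float))
    r=np.c_[(uv[:,0]-cx)/f,(uv[:,1]-cy)/f,np.ones(len(uv))]@T[:3,:3].T
    o=T[:3,3]; return o+r*((z-o[2])/r[:,2])[:,None]
def proj(n,P):
    m=imaging.camera_model(n); f,cx,cy=K(m); P=np.atleast_2d(P); c=P@m["camera_from_world"][:3,:3].T+m["camera_from_world"][:3,3]
    return np.c_[c[:,0]/c[:,2]*f+cx,c[:,1]/c[:,2]*f+cy]
def board(im,n,box,z=0.004):
    # box u0,v0,u1,v1 ; bright-white or blue pixels = board
    u0,v0,u1,v1=box; c=im[v0:v1,u0:u1]; h=cv2.cvtColor(c,cv2.COLOR_BGR2HSV)
    m=(((h[...,0]>95)&(h[...,0]<130)&(h[...,1]>90)&(h[...,2]>60))|((h[...,1]<60)&(h[...,2]>110))).astype(np.uint8)
    k,l,s,_=cv2.connectedComponentsWithStats(m); i=1+np.argmax(s[1:,4])
    cs,_=cv2.findContours((l==i).astype(np.uint8),cv2.RETR_EXTERNAL,cv2.CHAIN_APPROX_NONE)
    ct=max(cs,key=cv2.contourArea)[:,0,:]+[u0,v0]
    P=plane(n,ct,z)[:,:2]
    return cv2.minAreaRect((P*1000).astype(np.float32)),ct
E
python3 - <<'E'
from h import *
im=cv2.imread("pics/top0.png")
for b in((285,145,342,218),(150,225,245,300),(385,173,436,224)):
    r,_=board(im,"top",b); print(b,r,cv2.boxPoints(r).round().tolist())
cv2.imwrite("pics/crop0.png",cv2.resize(im[140:240,230:440],None,fx=3.8,fy=3.8,interpolation=cv2.INTER_CUBIC))
s=cv2.imread("pics/side0.png");cv2.imwrite("pics/crops0.png",cv2.resize(s[130:260,270:450],None,fx=4,fy=4,interpolation=cv2.INTER_CUBIC))
# table edge: gradient along columns
g=cv2.cvtColor(im,cv2.COLOR_BGR2HSV)
pts=[]
for u in list(range(225,290,4))+list(range(340,355,3))+list(range(385,540,4)):
    col=im[110:180,u].astype(float); sc=col[:,2]-col[:,0]  # R-B : wood reddish
    t=np.where(sc>25)[0]; 
    pts.append((u,110+(t[0] if len(t) else np.nan)))
print(pts)
E
```

```text
(285, 145, 342, 218) ((546.9381103515625, 50.38511276245117), (180.7098388671875, 119.72161865234375), 16.887622833251953) [[443.0, 81.0], [478.0, -33.0], [651.0, 19.0], [616.0, 134.0]]
(150, 225, 245, 300) ((228.25303649902344, 397.45733642578125), (157.81886291503906, 239.5162811279297), 20.838945388793945) [[112.0, 481.0], [197.0, 257.0], [345.0, 314.0], [259.0, 537.0]]
(385, 173, 436, 224) ((528.2620849609375, -286.40985107421875), (126.84098052978516, 84.39411926269531), 46.3812255859375) [[454.0, -303.0], [515.0, -361.0], [603.0, -270.0], [541.0, -211.0]]
[(225, np.int64(131)), (229, np.int64(132)), (233, np.int64(132)), (237, np.int64(132)), (241, np.int64(132)), (245, np.int64(133)), (249, np.int64(133)), (253, np.int64(133)), (257, np.int64(134)), (261, np.int64(133)), (265, np.int64(134)), (269, np.int64(135)), (273, np.int64(135)), (277, np.int64(136)), (281, np.int64(136)), (285, np.int64(136)), (289, np.int64(137)), (340, np.int64(141)), (343, np.int64(125)), (346, np.int64(141)), (349, np.int64(142)), (352, np.int64(142)), (385, np.int64(145)), (389, np.int64(145)), (393, np.int64(145)), (397, np.int64(146)), (401, np.int64(146)), (405, np.int64(146)), (409, np.int64(146)), (413, np.int64(147)), (417, np.int64(147)), (421, np.int64(148)), (425, np.int64(148)), (429, np.int64(148)), (433, np.int64(149)), (437, np.int64(149)), (441, np.int64(149)), (445, np.int64(150)), (449, np.int64(150)), (453, np.int64(150)), (457, np.int64(151)), (461, np.int64(151)), (465, np.int64(151)), (469, np.int64(152)), (473, np.int64(152)), (477, np.int64(152)), (481, np.int64(153)), (485, np.int64(153)), (489, np.int64(154)), (493, np.int64(154)), (497, np.int64(154)), (501, np.int64(155)), (505, np.int64(155)), (509, np.int64(155)), (513, np.int64(156)), (517, np.int64(156)), (521, np.int64(156)), (525, np.int64(120)), (529, np.int64(113)), (533, np.int64(110)), (537, np.int64(110))]
```

View pics/crop0.png

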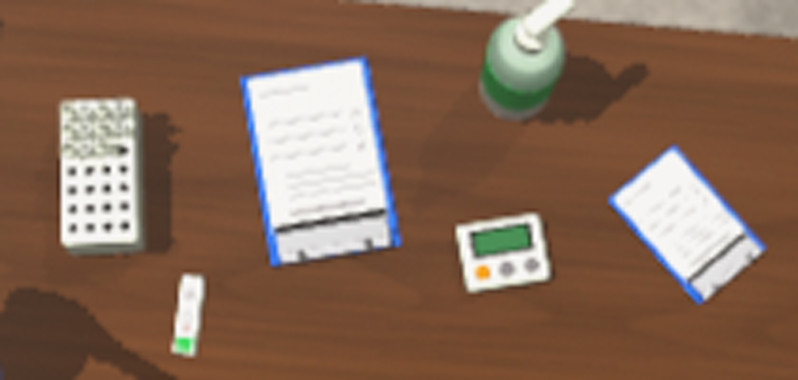

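View pics/crops0.png

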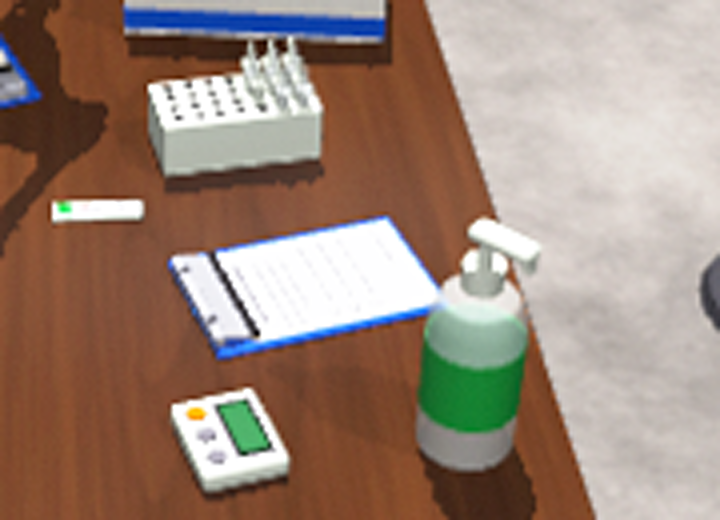

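Run:
```python
from h import *
im=cv2.imread("pics/top0.png").astype(float)
pts=[]
for u in list(range(225,290,2))+list(range(385,520,2)):
    col=im[110:180,u]; sc=col[:,2]-col[:,0]; t=np.where(sc>25)[0][0]
    a,b=sc[t-1],sc[t]; pts.append((u,110+t-(b-25)/(b-a) if b>a else 110+t))
P=plane("top",pts,0.0)
vx,vy,x0,y0=cv2.fitLine(P[:,:2].astype(np.float32),cv2.DIST_HUBER,0,.001,.001).ravel()
if vy<0: vx,vy=-vx,-vy
n=np.array([vy,-vx]); print("edge normal",n,"ang",np.arctan2(n[1],n[0]),"offset",n@[x0,y0], "res",np.abs(P[:,:2]@n-n@[x0,y0]).max())
# side view edge check
s=cv2.imread("pics/side0.png").astype(float); q=[]
for v in list(range(150,180,3))+list(range(265,330,3)):
    sc=s[v,340:470,2]-s[v,340:470,0]; t=np.where(sc>25)[0]; q.append((340+t[-1]+.5,v))
Q=plane("side",q,0.0)[:,:2]; d=Q@n-n@[x0,y0]; print("side edge resid",np.round(d,4))
sd=cv2.imread("pics/side0.png")
r,_=board(sd,"side",(308,180,383,220)); print("board side",r,cv2.boxPoints(r).round().tolist())
# objects
for nme,uv,z in(("timer",[(350,198),(372,196),(375,214),(353,217)],.018),("cass_a",[(279,212),(284,213),(281,234),(275,233)],.005),("rack_low",[(246,206),(267,206),(248,166)],.048),("san_base",[(357,163),(367,171),(375,165)],.0)):
    print(nme,plane("top",uv,z)[:,:2].round(3).tolist())
```

```text
edge normal [0.9995025  0.03154072] ang 0.031545952 offset 0.70966774 res 0.00332849892237963
side edge resid [-0.0076 -0.0075 -0.0074 -0.0073 -0.0072 -0.0072 -0.0071 -0.007  -0.0069
 -0.0068 -0.0058 -0.0058 -0.0057 -0.0056 -0.0056 -0.0055 -0.0055 -0.0054
 -0.0054 -0.0053 -0.0053 -0.0052 -0.0052 -0.0051 -0.0051 -0.005  -0.005
 -0.0049 -0.0049 -0.0049 -0.0048 -0.0048]
board side ((555.987060546875, 23.344512939453125), (192.58909606933594, 171.44830322265625), 16.405925750732422) [[439.0, 78.0], [488.0, -86.0], [673.0, -32.0], [624.0, 133.0]]
timer [[0.501, -0.08], [0.517, -0.154], [0.456, -0.169], [0.437, -0.097]]
cass_a [[0.427, 0.154], [0.425, 0.137], [0.353, 0.136], [0.354, 0.157]]
rack_low [[0.426, 0.259], [0.434, 0.19], [0.563, 0.275]]
san_base [[0.633, -0.092], [0.609, -0.13], [0.634, -0.155]]
```

Run:
```python
from h import *
im=cv2.imread("pics/top0.png"); s=cv2.imread("pics/side0.png")
n=np.array([0.9995025,0.03154072])
for u in(250,410,470): print(u,[tuple(int(x) for x in im[v,u]) for v in range(130 if u<300 else 142,138 if u<300 else 156)])
for v in(170,290): print(v,[(c,tuple(int(x) for x in s[v,c])) for c in (range(375,395) if v<200 else range(405,430))])
d=np.load("top_d0.npy"); ds=np.load("side_d0.npy")
for nm,D,us in(("top",d,None),("side",ds,None)):
    m=imaging.camera_model(nm); f,cx,cy=K(m);T=np.linalg.inv(m["camera_from_world"])
    V,U=np.mgrid[0:400,0:640]; X=np.stack([(U-cx)/f*D,(V-cy)/f*D,D],-1)@T[:3,:3].T+T[:3,3]
    ok=(D>0)&(abs(X[...,2])<.012)&(X[...,0]>.6)&(X[...,0]<.8)
    o=X[...,:2]@n
    for y in(-.35,-.25,-.2,.0,.1,.2):
        k=ok&(abs(X[...,1]-y)<.01); print(nm,y,k.sum(),np.sort(o[k])[-5:].round(4) if k.any() else "", X[k][:,2].mean().round(4) if k.any() else"")
```

```text
250 [(167, 181, 192), (165, 179, 189), (162, 176, 186), (134, 147, 161), (66, 88, 121), (55, 81, 122), (55, 80, 120), (55, 79, 120)]
410 [(162, 175, 184), (165, 178, 188), (169, 182, 192), (172, 186, 195), (159, 173, 184), (111, 127, 148), (53, 80, 121), (53, 79, 124), (54, 82, 129), (54, 82, 128), (52, 79, 121), (51, 77, 118), (51, 78, 119), (52, 78, 122)]
470 [(147, 159, 169), (147, 160, 169), (146, 159, 167), (145, 158, 166), (148, 161, 170), (151, 164, 173), (149, 162, 170), (147, 160, 168), (149, 162, 171), (140, 153, 164), (100, 118, 140), (50, 79, 122), (49, 77, 118), (49, 77, 118)]
170 [(375, (57, 86, 137)), (376, (59, 85, 138)), (377, (56, 86, 141)), (378, (58, 87, 142)), (379, (56, 83, 139)), (380, (57, 85, 137)), (381, (56, 83, 135)), (382, (55, 80, 131)), (383, (55, 80, 133)), (384, (55, 83, 140)), (385, (57, 87, 148)), (386, (60, 89, 144)), (387, (55, 83, 136)), (388, (50, 80, 132)), (389, (101, 117, 142)), (390, (193, 199, 208)), (391, (204, 210, 217)), (392, (204, 210, 217)), (393, (203, 209, 217)), (394, (205, 210, 218))]
290 [(405, (48, 73, 122)), (406, (50, 74, 128)
[... 501 characters left out ...]
2, 158))]
top -0.35 182 [0.7011 0.7022 0.7036 0.7036 0.7048] 0.0017
top -0.25 176 [0.7035 0.7045 0.7056 0.7058 0.7059] 0.0013
top -0.2 169 [0.7017 0.7026 0.7035 0.7036 0.7036] 0.0015
top 0.0 161 [0.7032 0.7033 0.7037 0.7039 0.7051] 0.0014
top 0.1 157 [0.7018 0.7018 0.7024 0.7026 0.7032] 0.0025
top 0.2 150 [0.7006 0.7006 0.7012 0.7054 0.7056] 0.0013
side -0.35 340 [0.7035 0.7042 0.7045 0.7053 0.7054] -0.0007
side -0.25 271 [0.7026 0.7038 0.704  0.7041 0.7042] -0.0006
side -0.2 240 [0.7015 0.7024 0.7028 0.7034 0.7037] -0.0005
side 0.0 50 [0.7016 0.702  0.7026 0.7043 0.7045] -0.0003
side 0.1 88 [0.6746 0.6755 0.677  0.678  0.6797] 0.0007
side 0.2 104 [0.6989 0.6999 0.701  0.7021 0.7037] -0.0005
```

The board at (314,182) measures 181 x 120 mm, so that is the target; the other two measure 158 x 240 and 127 x 84. Its clip faces the robot and it is turned 0.295 rad, against an edge normal of about 0.03 rad. The edge lies at about 0.705 to 0.709. I'll push with half-open fingers so there are two contacts on the clip end, and first travel over at the present height.

```bash
python3 -m creep '[{"slide":[-0.76,-0.95,0],"angular":[0,0,0]},{"slide":[-0.76,-0.95,0],"angular":[0,0,0]},{"slide":[-0.76,-0.95,0],"angular":[0,0,0]},{"slide":[-0.76,-0.95,0],"angular":[0,0,0]},{"slide":[-0.76,-0.95,0],"angular":[0,0,0]}]' -0.3 20
```

```text
time: 0.52
tool_pos: [0.3268, 0.4585, 0.4039]
tcp_rot: [-0.698, -3.063, 0.002]
wrist_force: [-0.3, -0.8, -0.1]
width: 0.648
```

```bash
for i in 1; do python3 -m creep '[{"slide":[-0.76,-0.95,0],"angular":[0,0,0]},{"slide":[-0.76,-0.95,0],"angular":[0,0,0]},{"slide":[-0.76,-0.95,0],"angular":[0,0,0]},{"slide":[-0.76,-0.95,0],"angular":[0,0,0]},{"slide":[-0.76,-0.95,0],"angular":[0,0,0]}]'; done
python3 -m creep '[{"slide":[-0.76,-0.95,0],"angular":[0,0,0]},{"slide":[-0.76,-0.95,0],"angular":[0,0,0]},{"slide":[-0.76,-0.95,0],"angular":[0,0,0]},{"slide":[-0.76,-0.95,0],"angular":[0,0,0]},{"slide":[-0.76,-0.95,0],"angular":[0,0,0]}]'
python3 -m creep '[{"slide":[-0.76,-0.95,0],"angular":[0,0,0]},{"slide":[-0.76,-0.95,0],"angular":[0,0,0]},{"slide":[-0.76,-0.95,0],"angular":[0,0,0]},{"slide":[-0.76,-0.95,0],"angular":[0,0,0]},{"slide":[0,0,0],"angular":[0,0,0]}]'
```

```text
time: 0.93
tool_pos: [0.3608, 0.3102, 0.4042]
tcp_rot: [-0.698, -3.063, 0.001]
wrist_force: [1.0, 0.1, 1.3]
width: 0.649
time: 1.35
tool_pos: [0.3948, 0.162, 0.4043]
tcp_rot: [-0.699, -3.063, 0.0]
wrist_force: [0.1, -0.2, 1.0]
width: 0.654
time: 1.77
tool_pos: [0.4228, 0.0412, 0.4044]
tcp_rot: [0.706, 3.061, -0.004]
wrist_force: [-0.3, -0.3, 0.1]
width: 0.651
```

```bash
python3 -m creep '[{"slide":[0,0,0],"angular":[0,0,-1]},{"slide":[0,0,0],"angular":[0,0,-1]},{"slide":[0,0,0],"angular":[0,0,-1]},{"slide":[0,0,0],"angular":[0,0,-1]},{"slide":[0,0,0],"angular":[0,0,-1]}]'
python3 -m creep '[{"slide":[0,0,0],"angular":[0,0,-1]},{"slide":[0,0,0],"angular":[0,0,-1]},{"slide":[0,0,0],"angular":[0,0,-1]},{"slide":[0,0,0],"angular":[0,0,-1]},{"slide":[0,0,0],"angular":[0,0,-1]}]'
python3 -m creep '[{"slide":[0,0,0],"angular":[0,0,-0.65]},{"slide":[0,0,0],"angular":[0,0,0]},{"slide":[0,0,0],"angular":[0,0,0]}]'
```

```text
time: 2.18
tool_pos: [0.422, 0.0453, 0.4042]
tcp_rot: [-0.151, -3.137, -0.0]
wrist_force: [-0.0, -0.3, -0.2]
width: 0.65
time: 2.6
tool_pos: [0.422, 0.0454, 0.4042]
tcp_rot: [0.396, -3.116, -0.001]
wrist_force: [0.6, -0.1, -0.9]
width: 0.651
time: 2.85
tool_pos: [0.4221, 0.0453, 0.4044]
tcp_rot: [0.46, -3.107, -0.0]
wrist_force: [-0.1, 0.6, -0.3]
width: 0.655
```

```bash
cat >> h.py <<'E'
from scipy.spatial.transform import Rotation as R
def tool():
    s=bot.read_state(); return np.array(s["tool_pos"]),R.from_rotvec(s["tcp_rot"]).as_matrix(),s
def wplane(p,Rm,uv,z):
    m=imaging.camera_model("wrist"); f,cx,cy=K(m); T=m["tool_from_camera"]
    uv=np.atleast_2d(np.asarray(uv,float))
    r=np.c_[(uv[:,0]-cx)/f,(uv[:,1]-cy)/f,np.ones(len(uv))]@(Rm@T[:3,:3]).T
    o=p+Rm@T[:3,3]; return o+r*((z-o[2])/r[:,2])[:,None]
E
python3 - <<'E'
from h import *
p,Rm,s=tool(); print(p,np.degrees(np.arctan2(Rm[1,0],Rm[0,0])),Rm.round(3),s["q"].round(2),s["time"])
im,d=imaging.read_camera("wrist"); cv2.imwrite("pics/w1.png",im[:,:,::-1]); np.savez("w1.npz",p=p,R=Rm,d=d)
E
```

```text
[0.42208546 0.04529444 0.40435302] -163.17452969412707 [[-0.957 -0.289 -0.001]
 [-0.289  0.957  0.   ]
 [ 0.001  0.    -1.   ]] [ 0.05 -0.23  2.1   0.    1.27 -1.82] 2.85
```

View pics/w1.png

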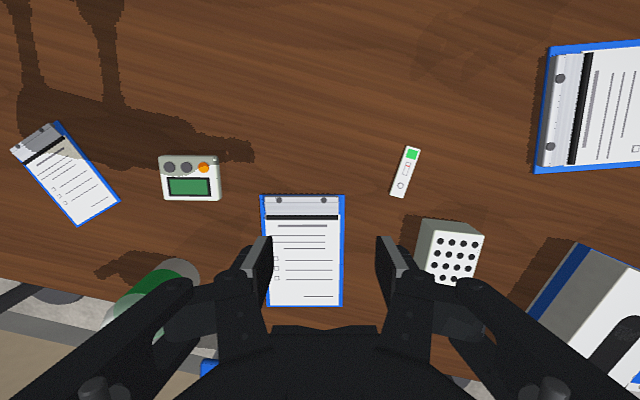

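The wrist view shows the target board with its clip end at row 195 (columns 260–345), well aligned with the tool. The fingers are left and right of it (columns 255 and 390), the timer is at (190,178) and the cassette at (405,170). I'll measure the clip end and the offset to the tool here.

Run:
```python
from h import *
w=np.load("w1.npz"); p,Rm=w["p"],w["R"]
im=cv2.imread("pics/w1.png")
cv2.imwrite("pics/w1c.png",cv2.resize(im[180:320,245:360],None,fx=4,fy=4,interpolation=cv2.INTER_CUBIC))
h=cv2.cvtColor(im,cv2.COLOR_BGR2HSV); b=((h[...,0]>100)&(h[...,0]<128)&(h[...,1]>150)).astype(np.uint8)
b[:, :250]=0; b[:,355:]=0; b[:185]=0; b[320:]=0
ys,xs=np.nonzero(b); print(xs.min(),xs.max(),ys.min(),ys.max())
for row in(197,205,215,225,300): 
    k=np.nonzero(b[row])[0]; print(row,k.min() if len(k) else None,k.max() if len(k) else None)
P=wplane(p,Rm,np.c_[xs,ys],0.004)[:,:2]; r=cv2.minAreaRect((P*1000).astype(np.float32)); print(r,cv2.boxPoints(r).round(1).tolist())
```

```text
259 344 194 318
197 259 344
205 260 344
215 261 344
225 261 343
300 266 342
((555.7215576171875, 50.14869689941406), (201.64752197265625, 124.90342712402344), 16.590782165527344) [[441.29998779296875, 81.19999694824219], [476.8999938964844, -38.5], [670.2000122070312, 19.100000381469727], [634.5, 138.8000030517578]]
```

View pics/w1c.png

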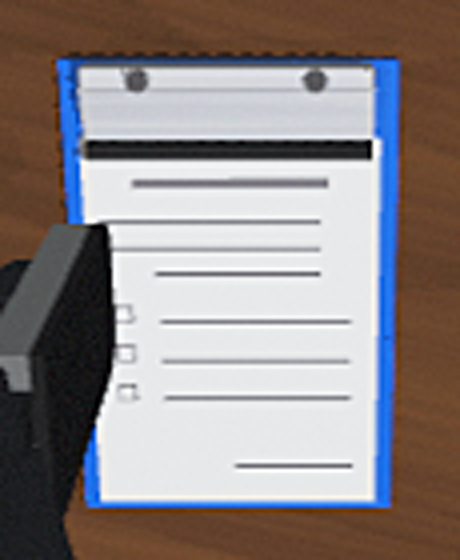

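```bash
python3 -m creep '[{"slide":[0.16,-0.65,0.4],"angular":[0,0,0]},{"slide":[0.16,-0.65,0.8],"angular":[0,0,0]},{"slide":[0,0,1],"angular":[0,0,0]},{"slide":[0,0,1],"angular":[0,0,0]},{"slide":[0,0,1],"angular":[0,0,0]}]'
python3 -m creep '[{"slide":[0,0,1],"angular":[0,0,0]},{"slide":[0,0,1],"angular":[0,0,0]},{"slide":[0,0,1],"angular":[0,0,0]},{"slide":[0,0,0.8],"angular":[0,0,0]},{"slide":[0,0,0],"angular":[0,0,0]}]'
python3 - <<'E'
from h import *
p,Rm,s=tool(); print(p,np.degrees(np.arctan2(Rm[1,0],Rm[0,0])),Rm[:,2].round(3),s["time"])
im,d=imaging.read_camera("wrist"); cv2.imwrite("pics/w2.png",im[:,:,::-1]); np.savez("w2.npz",p=p,R=Rm,d=d)
im,d=imaging.read_camera("side"); cv2.imwrite("pics/s2.png",cv2.resize(im[120:300,230:430,::-1],None,fx=3.3,fy=3.3,interpolation=cv2.INTER_CUBIC))
E
```

```text
time: 3.32
tool_pos: [0.4241, 0.0113, 0.2989]
tcp_rot: [-0.458, 3.107, -0.0]
wrist_force: [0.5, 0.4, 0.1]
width: 0.654
time: 3.73
tool_pos: [0.4214, 0.0117, 0.2007]
tcp_rot: [0.458, -3.099, -0.003]
wrist_force: [-1.7, -0.5, -0.1]
width: 0.652
[0.42142644 0.01169311 0.20074005] -163.1737375240774 [-0.009  0.    -1.   ] 3.7333
```

View pics/w2.png

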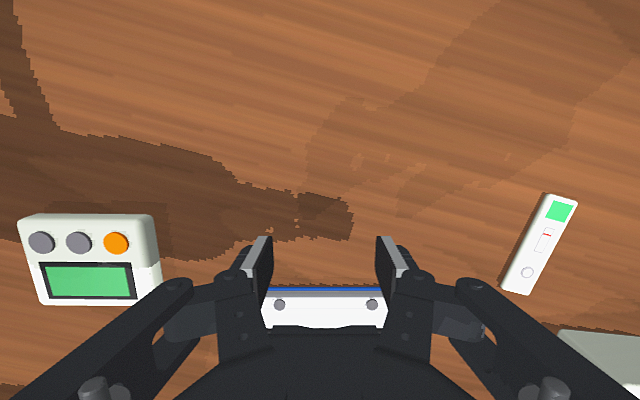

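View pics/s2.png

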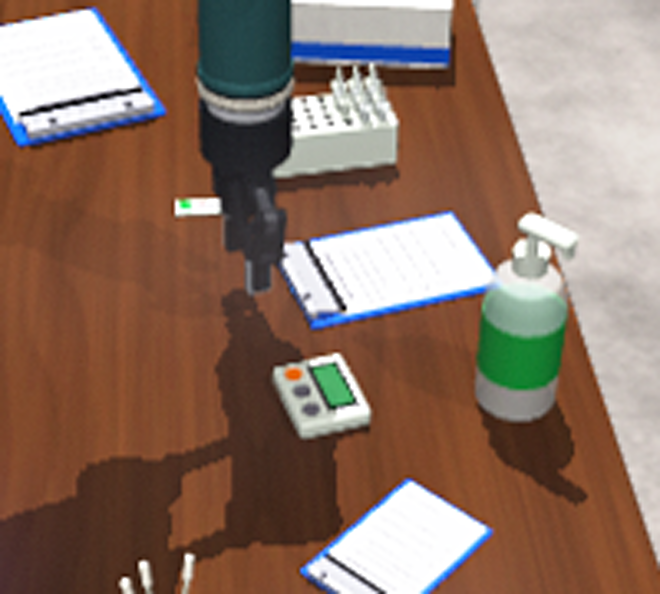

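The clip (bolts at columns 280 and 372, row 304) is centred between the fingers (inner faces at columns 270 and 378), and both fingers stand behind the clip end. I'll get the tip length from the wrist depth.

Run:
```python
from h import *
w=np.load("w2.npz"); D=w["d"]; m=imaging.camera_model("wrist"); f,cx,cy=K(m); T=m["tool_from_camera"]
V,U=np.mgrid[0:400,0:640]; X=np.stack([(U-cx)/f*D,(V-cy)/f*D,D],-1)@T[:3,:3].T+T[:3,3]
for (u0,u1) in((240,275),(375,410)):
    k=(D>0)&(U>=u0)&(U<u1)&(V>225)&(V<300)&(X[...,2]<.182)&(abs(X[...,0])<.03)
    Z=X[k]; print(k.sum(),"z max pct",np.percentile(Z[:,2],[50,90,99,100]).round(4),"x",Z[:,0].min().round(4),Z[:,0].max().round(4),"y",Z[:,1].min().round(4),Z[:,1].max().round(4))
p,Rm,s=tool(); print(p,s["wrist_force"],np.degrees(np.arctan2(Rm[1,0],Rm[0,0])),Rm[:,2])
k=(V>270)&(V<300)&(U>285)&(U<365)&(D>0); print("table z from depth",)
Y=X@w["R"].T+w["p"]; print(np.median(Y[180:220,300:360][...,2]))
for v in range(284,300,2): print(v,Y[v,325].round(4))
```

```text
1833 z max pct [0.1416 0.1604 0.1676 0.1694] x -0.0112 0.0182 y -0.0413 -0.0202
1918 z max pct [0.141  0.1599 0.1668 0.1696] x -0.0106 0.0184 y 0.0203 0.0416
[0.42372972 0.01161797 0.20425267] [-0.03549662 -0.12393961  0.30670692] -163.14892614862376 [-2.37441614e-03  9.74833644e-05 -9.99997176e-01]
table z from depth
0.0001787463669362943
284 [ 4.582e-01  2.430e-02 -4.000e-04]
286 [4.594e-01 2.470e-02 1.000e-04]
288 [0.4585 0.0244 0.0039]
290 [0.4605 0.025  0.0031]
292 [0.4593 0.0246 0.0073]
294 [0.4599 0.0248 0.0086]
296 [0.4591 0.0245 0.0121]
298 [0.4596 0.0247 0.0134]
```

Tips are at 169 mm for this opening. I'll descend 29 mm so they sit about 6 mm above the table, then close the 27 mm gap gently.

```bash
python3 -m creep '[{"slide":[0,0,0.4],"angular":[0,0,0]},{"slide":[0,0,0.4],"angular":[0,0,0]},{"slide":[0,0,0.36],"angular":[0,0,0]},{"slide":[0,0,0],"angular":[0,0,0]},{"slide":[0,0,0],"angular":[0,0,0]}]'
python3 - <<'E'
from h import *
p,Rm,s=tool(); print(p,s["wrist_force"],np.degrees(np.arctan2(Rm[1,0],Rm[0,0])),Rm[:,2])
E
```

```text
time: 4.25
tool_pos: [0.4237, 0.0115, 0.1751]
tcp_rot: [0.461, -3.106, -0.0]
wrist_force: [0.3, -0.8, 0.6]
width: 0.647
[0.42369452 0.0115429  0.17511116] [ 0.32707196 -0.76640151  0.64147621] -163.11955780530002 [-1.55146389e-03  5.39890273e-05 -9.99998795e-01]
```

```bash
python3 -m creep '[{"slide":[-0.24,0,0],"angular":[0,0,0]},{"slide":[-0.24,0,0],"angular":[0,0,0]},{"slide":[-0.24,0,0],"angular":[0,0,0]},{"slide":[-0.16,0,0],"angular":[0,0,0]},{"slide":[-0.04,0,0],"angular":[0,0,0]}]'
python3 -m creep '[{"slide":[-0.06,0,0],"angular":[0,0,0]},{"slide":[-0.06,0,0],"angular":[0,0,0]},{"slide":[-0.06,0,0],"angular":[0,0,0]},{"slide":[-0.06,0,0],"angular":[0,0,0]},{"slide":[-0.06,0,0],"angular":[0,0,0]}]'
python3 - <<'E'
from h import *
p,Rm,s=tool(); print(p,s["wrist_force"],s["torque"],np.degrees(np.arctan2(Rm[1,0],Rm[0,0])),Rm[:,2])
im,d=imaging.read_camera("side"); cv2.imwrite("pics/s3.png",cv2.resize(im[120:300,230:430,::-1],None,fx=3.3,fy=3.3,interpolation=cv2.INTER_CUBIC))
E
```

```text
time: 4.67
tool_pos: [0.4476, 0.0184, 0.1763]
tcp_rot: [-0.461, 3.106, -0.0]
wrist_force: [0.7, -0.6, 0.1]
width: 0.647
time: 5.08
tool_pos: [0.4526, 0.0203, 0.1754]
tcp_rot: [0.461, -3.105, -0.0]
wrist_force: [-3.2, -1.0, 3.2]
width: 0.655
[0.45255746 0.02031965 0.17538793] [-3.17891666 -1.01125626  3.19221145] [-0.1634538   0.48944623 -0.0095915 ] -163.10964765956138 [-2.36985198e-03 -2.23268657e-04 -9.99997167e-01]
```

View pics/s3.png

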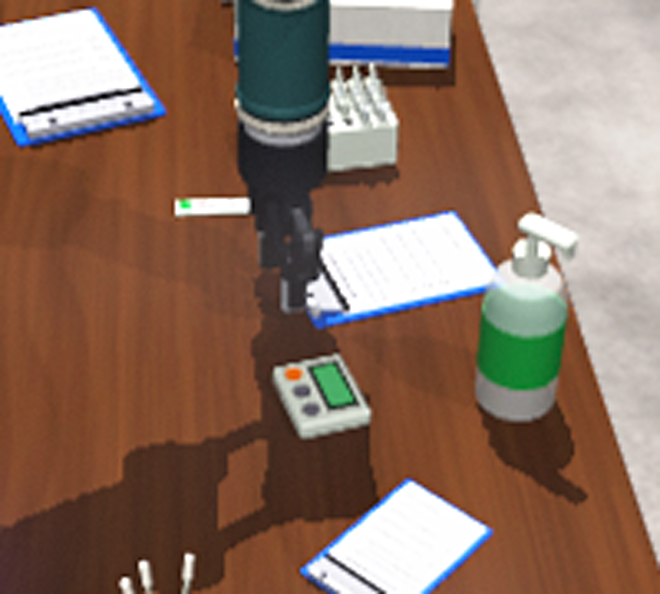

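Contact is light: about 3 N on the push and 3 N vertical, both fingers on the clip end. Now I'll push on an arc that turns the board about 15° clockwise over 80 mm, with slides of 4 mm per row.

```bash
python3 -m creep '[{"slide":[-0.16,0.053,0],"angular":[0,0,0.187]},{"slide":[-0.16,0.053,0],"angular":[0,0,0.187]},{"slide":[-0.16,0.053,0],"angular":[0,0,0.187]},{"slide":[-0.16,0.053,0],"angular":[0,0,0.187]},{"slide":[-0.16,0.053,0],"angular":[0,0,0.187]}]'
python3 - <<'E'
from h import *
p,Rm,s=tool(); print(p,s["wrist_force"],s["torque"],np.degrees(np.arctan2(Rm[1,0],Rm[0,0])),Rm[:,2])
im,d=imaging.read_camera("side"); cv2.imwrite("pics/s4.png",cv2.resize(im[120:300,230:430,::-1],None,fx=3.3,fy=3.3,interpolation=cv2.INTER_CUBIC))
E
```

```text
time: 5.55
tool_pos: [0.4714, 0.0324, 0.1757]
tcp_rot: [-0.358, 3.121, 0.0]
wrist_force: [-1.8, -0.1, -0.1]
width: 0.651
[0.47138221 0.03242793 0.17566215] [-1.76640482 -0.0504835  -0.05741815] [-0.10307186  0.18317306 -0.02332617] -166.92273837006456 [ 3.32131129e-04  6.32844796e-05 -9.99999943e-01]
```

View pics/s4.png

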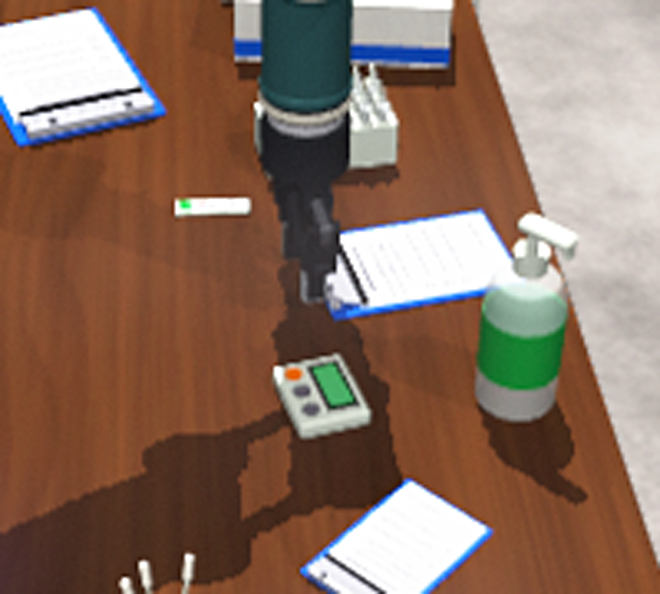

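The board follows, turning with the tool, at 2 N. Continuing the arc.

```bash
python3 -m creep '[{"slide":[-0.16,0.053,0],"angular":[0,0,0.187]},{"slide":[-0.16,0.053,0],"angular":[0,0,0.187]},{"slide":[-0.16,0.053,0],"angular":[0,0,0.187]},{"slide":[-0.16,0.053,0],"angular":[0,0,0.187]},{"slide":[-0.16,0.053,0],"angular":[0,0,0.187]}]'
python3 -m creep '[{"slide":[-0.16,0.053,0],"angular":[0,0,0.187]},{"slide":[-0.16,0.053,0],"angular":[0,0,0.187]},{"slide":[-0.16,0.053,0],"angular":[0,0,0.187]},{"slide":[-0.16,0.053,0],"angular":[0,0,0.187]},{"slide":[-0.16,0.053,0],"angular":[0,0,0.187]}]'
python3 - <<'E'
from h import *
p,Rm,s=tool(); print(p,s["wrist_force"],s["torque"],np.degrees(np.arctan2(Rm[1,0],Rm[0,0])),Rm[:,2])
for n in("side","top"):
    im,d=imaging.read_camera(n); cv2.imwrite(f"pics/{n}5.png",im[:,:,::-1])
E
```

```text
time: 6.02
tool_pos: [0.4896, 0.0429, 0.1757]
tcp_rot: [-0.255, 3.131, 0.0]
wrist_force: [-1.2, -0.0, -0.7]
width: 0.654
time: 6.43
tool_pos: [0.5084, 0.0521, 0.1757]
tcp_rot: [-0.153, 3.138, 0.0]
wrist_force: [-0.9, 0.5, -0.4]
width: 0.648
[0.50835363 0.05210763 0.1756717 ] [-0.89576215  0.52633743 -0.38747787] [-0.08409669  0.24681194 -0.00439768] -174.40923070974785 [ 1.50298898e-05  3.42205478e-06 -1.00000000e+00]
```

View pics/top5.png

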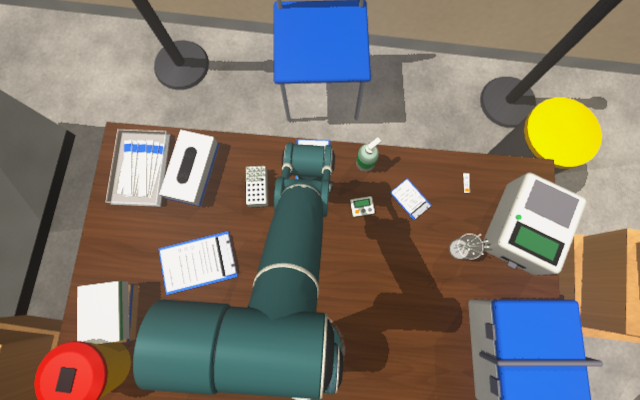

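View pics/side5.png

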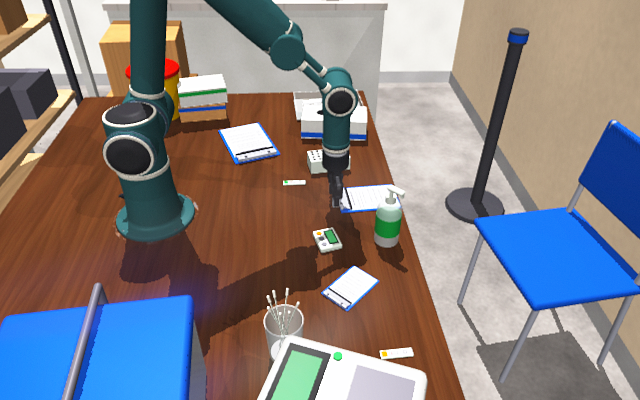

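Board is tracking, and bystanders look unchanged. Last arc segment.

```bash
python3 -m creep '[{"slide":[-0.16,0.053,0],"angular":[0,0,0.183]},{"slide":[-0.16,0.053,0],"angular":[0,0,0.183]},{"slide":[-0.16,0.053,0],"angular":[0,0,0.183]},{"slide":[-0.16,0.053,0],"angular":[0,0,0.183]},{"slide":[-0.16,0.053,0],"angular":[0,0,0.183]}]'
python3 -m creep '[{"slide":[-0.16,0,0],"angular":[0,0,0]},{"slide":[-0.16,0,0],"angular":[0,0,0]},{"slide":[0,0,0],"angular":[0,0,0]}]'
python3 - <<'E'
from h import *
p,Rm,s=tool(); print(p,s["wrist_force"],s["torque"],np.degrees(np.arctan2(Rm[1,0],Rm[0,0])),Rm[:,2])
for n in("side","top"):
    im,d=imaging.read_camera(n); cv2.imwrite(f"pics/{n}6.png",im[:,:,::-1]); np.save(f"{n}_d6.npy",d)
a=cv2.imread("pics/side6.png")[150:260,290:430]; b=cv2.imread("pics/top6.png")[110:220,230:400]
cv2.imwrite("pics/c6.png",np.vstack([cv2.resize(a,(381,300),interpolation=2),cv2.resize(b,(464,300),interpolation=2)[:,:381]]))
E
```

```text
time: 6.95
tool_pos: [0.528, 0.0602, 0.1757]
tcp_rot: [-0.053, 3.141, 0.0]
wrist_force: [0.0, 0.6, -0.1]
width: 0.651
time: 7.2
tool_pos: [0.5365, 0.0603, 0.1759]
tcp_rot: [-0.055, 3.14, 0.0]
wrist_force: [-0.3, -0.4, -0.1]
width: 0.649
[0.53652804 0.06033474 0.17591369] [-0.26328103 -0.41659028 -0.14601073] [ 0.01352     0.01032133 -0.04089137] -177.98931167607566 [ 1.52397585e-03  8.58620253e-05 -9.99998835e-01]
```

View pics/c6.png

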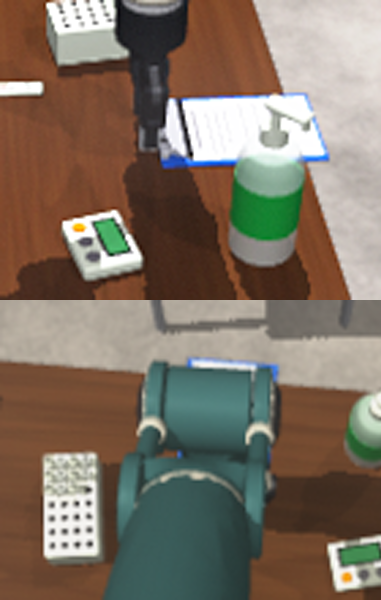

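The free end now sticks out over the edge in both views. Measuring overhang and squareness in each view against that view's own table edge.

```bash
cat > meas.py <<'E'
import sys
from h import *
def edgefit(uv,n):
    P=plane(n,uv,0.0)[:,:2].astype(np.float32); vx,vy,x,y=cv2.fitLine(P,cv2.DIST_HUBER,0,.001,.001).ravel()
    if vy<0:vx,vy=-vx,-vy
    N=np.array([vy,-vx]); return N,N@[x,y]
def cross(prof,th):   # first index where prof falls below th going forward, subpixel
    i=np.where(prof<th)[0][0]; return i-1+(prof[i-1]-th)/(prof[i-1]-prof[i])
def run(tag):
    t=cv2.imread(f"pics/top{tag}.png").astype(float); s=cv2.imread(f"pics/side{tag}.png").astype(float)
    # edge by 50% crossing of blue channel (floor bright, wood dark)
    te=[(u,120+cross(t[120:165,u,0],105)) for u in list(range(225,280,2))+list(range(395,515,2))]
    se=[(460-cross(s[v,360:461,0][::-1],105),v) for v in list(range(265,325,3))+list(range(156,172,3))]
    Nt,ot=edgefit(te,"top"); Ns,os=edgefit(se,"side")
    print("edge top ang %.4f off %.4f | side ang %.4f off %.4f"%(np.arctan2(Nt[1],Nt[0]),ot,np.arctan2(Ns[1],Ns[0]),os))
    # front end of board: blue saturation
    for n,im,N,o in(("top",t,Nt,ot),("side",s,Ns,os)):
        g=im[...,0]-im[...,2]  # blue-red
        b=(g>45).astype(np.uint8)
        if n=="top": b[:100]=0;b[220:]=0;b[:,:280]=0;b[:,345:]=0
        else: b[:170]=0;b[225:]=0;b[:,:330]=0;b[:,430:]=0
        P=[]
        V,U=np.nonzero(b); W=plane(n,np.c_[U,V],.004)[:,:2]
        c,r=N@W.T-o, np.array([-N[1],N[0]])@W.T
        print(n,"blue px",len(U),"max out %.4f"%c.max(),"lat %.3f..%.3f"%(r.min(),r.max()))
        for lo in np.arange(-.02,.14,.01):
            k=(r>=lo)&(r<lo+.01)
            if k.any(): P.append((lo+.005,np.sort(c[k])[-2:].mean(),k.sum()))
        P=np.array(P); print(np.c_[P[:,0],P[:,1]*1000,P[:,2]].round(3).tolist())
if __name__=="__main__": run(sys.argv[1])
E
python3 meas.py 6
```

```text
edge top ang 0.0341 off 0.7065 | side ang 0.0355 off 0.7026
top blue px 75 max out 0.0252 lat -0.015..0.104
[[-0.015, 21.532, 14.0], [-0.005, 24.99, 6.0], [0.005, 23.741, 5.0], [0.015, 23.116, 4.0], [0.025, 22.18, 3.0], [0.035, 23.129, 4.0], [0.045, 24.39, 4.0], [0.055, 23.453, 3.0], [0.065, 22.516, 3.0], [0.075, 25.041, 5.0], [0.085, 24.416, 5.0], [0.095, 23.791, 11.0], [0.105, 21.123, 8.0]]
side blue px 181 max out 0.0254 lat -0.024..0.100
[[-0.015, 24.716, 74.0], [-0.005, 23.865, 13.0], [0.005, 24.477, 3.0], [0.015, 23.616, 2.0], [0.025, 24.237, 2.0], [0.035, 23.365, 2.0], [0.045, 23.988, 3.0], [0.055, 24.084, 1.0], [0.065, 24.277, 1.0], [0.075, 24.373, 3.0], [0.085, 23.477, 2.0], [0.095, 24.122, 48.0]]
```

Both views agree: overhang is about 24 mm, square (edge 0.034/0.0355 rad, tool at 0.035 rad), and the wrist position gives about 25 mm. I'll push 16 mm more, straight, tapering off.

```bash
python3 -m creep '[{"slide":[-0.14,0,0],"angular":[0,0,0]},{"slide":[-0.14,0,0],"angular":[0,0,0]},{"slide":[-0.14,0,0],"angular":[0,0,0]},{"slide":[-0.12,0,0],"angular":[0,0,0]},{"slide":[-0.1,0,0],"angular":[0,0,0]}]'
python3 -m creep '[{"slide":[0,0,0],"angular":[0,0,0]},{"slide":[0,0,0],"angular":[0,0,0]}]'
cat > snap.py <<'E'
import sys
from h import *
t=sys.argv[1]
p,Rm,s=tool(); print(s["time"],p,s["wrist_force"],np.degrees(np.arctan2(Rm[1,0],Rm[0,0])))
for n in("side","top"):
    im,d=imaging.read_camera(n); cv2.imwrite(f"pics/{n}{t}.png",im[:,:,::-1])
E
python3 snap.py 7; python3 meas.py 7
```

```text
time: 7.72
tool_pos: [0.5519, 0.0608, 0.1756]
tcp_rot: [-0.055, 3.14, -0.0]
wrist_force: [-1.7, 0.3, -0.1]
width: 0.651
time: 7.88
tool_pos: [0.552, 0.0608, 0.1758]
tcp_rot: [-0.055, 3.14, 0.0]
wrist_force: [1.1, 0.5, 0.2]
width: 0.648
7.8833 [0.55199114 0.06081373 0.17579992] [1.09957127 0.45155926 0.22266769] -178.0008184838155
edge top ang 0.0341 off 0.7065 | side ang 0.0353 off 0.7027
top blue px 56 max out 0.0407 lat -0.013..0.102
[[-0.015, 38.701, 10.0], [-0.005, 38.388, 3.0], [0.015, 37.933, 2.0], [0.025, 37.307, 2.0], [0.035, 40.47, 6.0], [0.045, 37.479, 4.0], [0.055, 38.59, 6.0], [0.065, 37.65, 3.0], [0.075, 40.502, 4.0], [0.085, 39.875, 6.0], [0.095, 38.934, 6.0], [0.105, 36.256, 4.0]]
side blue px 176 max out 0.0412 lat -0.023..0.100
[[-0.015, 39.273, 72.0], [-0.005, 39.962, 14.0], [0.005, 40.663, 3.0], [0.015, 39.887, 2.0], [0.025, 39.103, 2.0], [0.035, 39.806, 2.0], [0.045, 40.522, 3.0], [0.055, 39.728, 2.0], [0.065, 38.925, 2.0], [0.075, 39.643, 2.0], [0.085, 40.374, 2.0], [0.095, 39.561, 44.0]]
```

Overhang is about 39–40 mm in both views. I'll back off along the table, then lift clear.

```bash
python3 -m creep '[{"slide":[0.2,0,0],"angular":[0,0,0]},{"slide":[0.4,0,0],"angular":[0,0,0]},{"slide":[0.6,0,0],"angular":[0,0,0]},{"slide":[0.4,0,-0.2],"angular":[0,0,0]},{"slide":[0,0,-0.8],"angular":[0,0,0]}]'
python3 -m creep '[{"slide":[0,0,-1],"angular":[0,0,0]},{"slide":[0,0,-1],"angular":[0,0,0]},{"slide":[0,0,-1],"angular":[0,0,0]},{"slide":[0,0,-1],"angular":[0,0,0]},{"slide":[0,0,-1],"angular":[0,0,0]}]'
python3 -m creep '[{"slide":[1,0,-0.6],"angular":[0,0,0]},{"slide":[1,0,0],"angular":[0,0,0]},{"slide":[1,0,0],"angular":[0,0,0]},{"slide":[0,0,0],"angular":[0,0,0]},{"slide":[0,0,0],"angular":[0,0,0]}]'
python3 snap.py 8; python3 meas.py 8
python3 - <<'E'
from h import *
im=cv2.imread("pics/top8.png"); cv2.imwrite("pics/c8.png",cv2.resize(im[110:240,220:440],None,fx=3.5,fy=3.5,interpolation=2))
r=proj
p,Rm,s=tool(); w,d=imaging.read_camera("wrist"); cv2.imwrite("pics/w8.png",w[:,:,::-1]); np.savez("w8.npz",p=p,R=Rm,d=d)
E
```

```text
time: 8.4
tool_pos: [0.5062, 0.0592, 0.1973]
tcp_rot: [0.055, -3.131, 0.001]
wrist_force: [0.0, 0.4, 0.2]
width: 0.646
time: 8.82
tool_pos: [0.5102, 0.0594, 0.3271]
tcp_rot: [0.055, -3.141, 0.0]
wrist_force: [1.2, 0.0, -0.3]
width: 0.647
time: 9.23
tool_pos: [0.4347, 0.0568, 0.3407]
tcp_rot: [-0.055, 3.14, 0.0]
wrist_force: [0.6, 0.4, -0.1]
width: 0.652
9.2333 [0.43474675 0.05675643 0.34072385] [ 0.5618067   0.382715   -0.09541325] -177.98585361974472
edge top ang 0.0341 off 0.7066 | side ang 0.0355 off 0.7026
top blue px 150 max out 0.0406 lat -0.016..0.104
[[-0.015, 38.661, 47.0], [-0.005, 40.086, 21.0], [0.005, 39.146, 3.0], [0.015, 38.206, 3.0], [0.025, 37.267, 2.0], [0.035, 40.43, 6.0], [0.045, 39.49, 3.0], [0.055, 38.55, 3.0], [0.065, 37.61, 2.0], [0.075, 40.461, 5.0], [0.085, 39.834, 5.0], [0.095, 38.894, 26.0], [0.105, 36.216, 24.0]]
side blue px 181 max out 0.0413 lat -0.023..0.100
[[-0.015, 39.323, 70.0], [-0.005, 40.014, 12.0], [0.005, 40.717, 3.0], [0.015, 39.943, 2.0], [0.025, 39.161, 2.0], [0.035, 39.866, 3.0], [0.045, 40.584, 4.0], [0.055, 39.792, 2.0], [0.065, 38.991, 4.0], [0.075, 39.711, 2.0], [0.085, 40.444, 3.0], [0.095, 39.634, 46.0]]
```

View pics/c8.png

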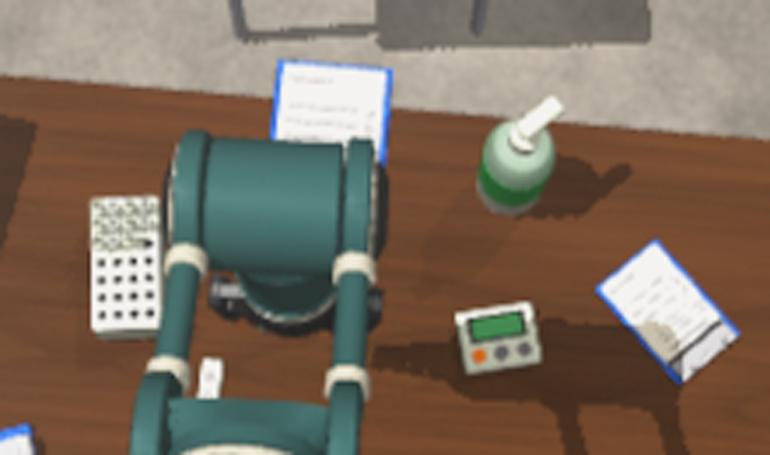

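View pics/side8.png

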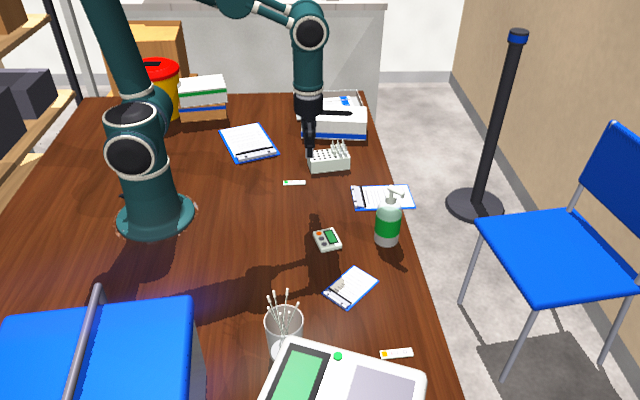

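View pics/w8.png

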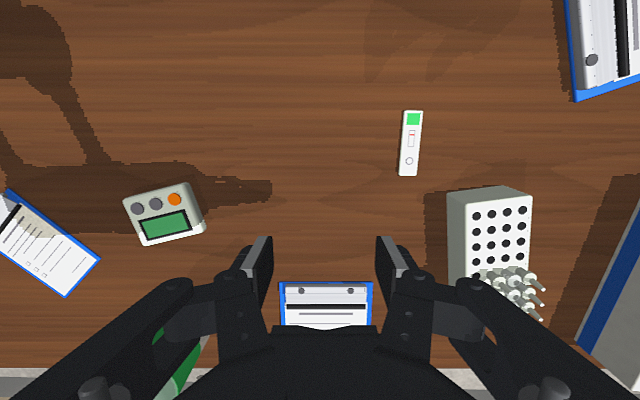

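The board lies flat: in the side view its free end is at about (413,197), past the edge. In the wrist view the clip end is straight at row 283. Rack, timer, cassette and sanitiser stand where they were at the start, and the gripper is well clear. Handing in.

Run:
```python
from h import *
a=cv2.imread("pics/side0.png").astype(int); b=cv2.imread("pics/side8.png").astype(int)
for n,(u0,v0,u1,v1) in dict(timer=(308,222,346,256),san=(374,210,404,250),rack_right=(325,148,352,174),cass_a=(280,176,308,188),cassb=(374,342,420,364)).items():
    print(n,np.abs(a-b)[v0:v1,u0:u1].mean().round(1))
order.finish_job(); print(bot.read_state()["time"])
```

```text
timer 24.6
san 1.5
rack_right 1.3
cass_a 1.7
cassb 1.0
the job is handed in; nothing more can be done
the job is handed in; nothing more can be done
```

Run:
```python
import cv2,numpy as np
for n,b in(("side",(300,215,355,262)),("top",(342,190,384,222))):
    for t in "08":
        im=cv2.imread(f"pics/{n}{t}.png")[b[1]:b[3],b[0]:b[2]]; h=cv2.cvtColor(im,cv2.COLOR_BGR2HSV)
        m=(h[...,0]>50)&(h[...,0]<85)&(h[...,1]>80); v,u=np.nonzero(m); print(n,t,"green display centre",u.mean()+b[0],v.mean()+b[1],m.sum())
```

```text
side 0 green display centre 330.64356435643566 236.5049504950495 101
side 8 green display centre 330.62745098039215 236.44117647058823 102
top 0 green display centre 361.38271604938274 202.76543209876544 81
top 8 green display centre 361.632183908046 202.77011494252872 87
```

I pushed the 180 x 118 mm clipboard to the far edge with two half-open fingertips on its clip end. It went on a gentle arc and then straight. I then backed off, lifted clear and handed the job in at about 9.4 s of robot time. There is no verdict from the system to report.

- **Overhang:** the last check, with the robot clear, showed the free end about 39 mm (top view) and 40 mm (side view) past the edge.
- **Squareness:** I found no measurable skew. The edge was at 0.034–0.036 rad and the fingers pushed at 0.035 rad.
- **Forces:** wrist readings were about 3 N on the push and 3 N vertically at first contact, and about 2 N or less after that.
- **Bystanders:** a before/after comparison showed the sanitiser, rack and both cassettes unchanged. The timer patch did differ (24.6, against under 2 for the others). Its green display sits within 0.3 pixel of its starting place in both views, so I put that down to the arm's shadow rather than movement. I only looked at the glove box and swab cup by eye.
- **Disagreement:** the two cameras place the table edge 4 mm apart in absolute terms. I measured the overhang against each view's own edge, and the two agree to about 1 mm.

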